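# Stack tip boxes in the dock and index its fence up to them

## Robot

A 6-joint arm with a two-finger parallel gripper is mounted at the origin on the work surface. World frame = base frame: x ahead of the robot, y to its left, z up, the work surface at z = 0. Lengths are in m, angles in rad, forces in N, time in s.
With the tool pointing down it reaches from about 0.4 to 0.925 m from the base axis. Payload 12.5 kg.
Tool frame: the origin (TCP) lies at the very end of the fingers, on their centre line; the grasp point (between the pads) lies 19 mm behind it; z points along the fingers, y is the line along which they close (so a half turn about z gives the same grasp; the last joint's range is limited). The gripper opens to 95 mm and grips with 3 to 60 N. Pads are 20 mm wide; open, the fingers measure 119 mm over their backs; the gripper's body (75 mm by 180 mm) begins 59 mm behind the grasp point.
Start: joints at [-1.433, 0.491, 1.559, -0, 1.092, -0.106], TCP at [0.151, -0.607, 0.215] pointing down, gripper open.
Joint ranges: [-3.1, 3.1], [-0.84, 2.19], [0.05, 2.79], [-1.13, 4.28], [0.06, 2.93], [-2.69, 2.69]. Speed limits (rad/s): [2.22, 2.22, 2.79, 3.14, 3.14, 3.14].

## Interface

Orientations are given as [roll, pitch, yaw] about the fixed x, y, z axes, in that order (R = Rz(yaw) Ry(pitch) Rx(roll)).
In Python, from plant import * gives the robot as it stands.
- The arm moves only by the tool apply_moves, never from a script. Its argument "targets" is a list of rows, each a list of 2 entries, a list of its own where there are three numbers: the shift along the tool's x, y, z in mm, then the turn, a rotation vector about the tool's x, y, z in rad. A call has 1 to 10 rows; each row shifts and turns the commanded pose from where the row before left it, along the tool's axes as they then stand; what a row does not reach is not made up. A row lasts 1/10 s, in which the tool goes at most 50 mm and 8.59 degrees, less where a joint would pass 70% of its speed; a pose out of reach is approached as far as the arm can. A call with a gripper value outside its range is refused whole. "hand" is the opening, from 0 (shut) to 1 (fully open), set as the call begins (left out, the last holds). The fingers move at their own pace and stop on an object; the grip force is fixed at half the most. Time passes only in rows, so rows that do not move let the fingers close. It gives the time, the measured TCP pose, the force, the opening and the grip force at its end, in the units of the state.
- observe(): the state, without advancing time (a new reading comes with each control period).
- get_image(name): name is "scene" or "top" or "wrist"; returns a dict with "img" (384x512x3 uint8, red, green, blue), "fov_y" (degrees; the focal length in pixels is half the picture's height over the tangent of half this angle, whatever the lens; pixels are square), "cx", "cy" (the principal point, pixels), "rvec" (rotation vector, rad) and "tvec" (3), from world to camera coordinates, as OpenCV has them. Camera axes: x right, y down, z forward; pixel columns grow to the right and rows downward; lengths in m; the calibration is good to about 2 mm. A picture is of the moment at which its call begins. There is no depth.
- job_done(): hands the job in; it is judged then, once.
The state is a dict: "time": time; "joint_positions": joint angles; "qd": joint speeds; "joint_torque": joint torques, N m; "eef_pos": TCP position; "orientation": TCP orientation; "wrist_force": force on the tool from outside, world axes, zero at the start; "moment": the same for the moment, N m; "gripper_width": opening from 0.0 (shut) to 1.0 (fully open); "finger_force": force on a finger pad.
Only numpy, scipy, OpenCV 4.12 (cv2) and the standard library are available. Lean on these libraries where they do the work, as an engineer would, in place of code of your own. Each camera call takes 0.05 s, during which the arm holds its last target. There are 200 camera calls.

## Task

Build up the column in the stacking dock: set the taller of the two loose tip boxes squarely on the box already in the dock, then the shallower one squarely on top of that, and let go of each. Then pull up the black lock knob of the dock's sliding fence, slide the fence one hole towards the column and let the pin down fully home in that next hole. Finish while still gripping the knob with the pin home, the column still square, and leave everything else on the bench alone.

Things in the scene. Friction and masses are not known exactly. Their poses are not given: they have to be found in the camera images.
- dock: fixed stacking dock: grey plate 100 (x) x 322 (y) x 8 mm. Origin on the bench under the column seat's centre; +y runs along the slide from the lock knob to the column. End stop 83 high at y = 58 to 66; lips 10 high beside the seat. Steel index strip, top 22 above the bench, along x = 0, with square holes at y = -217, -177, -137, -97; the pin starts in the one at -177
- seat (a point): centre of the column's seat, on the plate's top, 8 mm above the bench; axes as the dock's
- next_hole (a point): mouth of the next hole (dock y = -137), where the pin must go: top of the strip, 22 mm above the bench
- section (a joint): position of the sliding fence section along the dock's +y (m): 0 = start hole, 0.040 = next hole, nearer the column. Aluminium block 76 x 50 mm, top 46 mm above the bench, two arms, and an upright fence, top 92 high, face 75 mm from the knob's axis; at the next hole it stands about 7 mm short of a centred column. Friction 1 to 2 N; locked (1 mm play) while the pin is in a hole
- plunger (a joint): height of the lock plunger (m): 0 = pin fully home, knob down; 0.012 = pin clear of its hole, tip on the strip's top; 0.017 = stop. A spring presses it down with 3 N at 0 and 6 N at 0.012, so it drops home over a hole when let down
- knob: black round lock knob on the plunger, upright cylinder 30 mm across and 28 high, standing on the sliding section; origin at the centre of its underside, 60 mm above the bench when the pin is home, 14 mm above the block's top. It rises with the plunger and travels with the section
- knob_grip (a point): on the knob's axis, 16 mm above its underside: the height to grip
- base_box: closed tip box 62 (x) x 110 (y) x 46 mm high already standing in the dock's seat, long side along the slide; white below, grey lid. Origin at the centre of its underside, z up
- tall_box: the taller loose tip box, 62 (x) x 110 (y) x 46 mm high, flat rigid top, about 0.1 to 0.2 kg, lying on the bench left or right of the dock; grip it across the 62 mm. Origin at the centre of its underside, z up
- shallow_box: the shallower loose tip box, 62 (x) x 110 (y) x 32 mm high, about 0.1 to 0.15 kg, otherwise like the other and on the other side. Origin at the centre of its underside, z up
- tube_rack: bystander, to be left alone: blue block 75 x 140 x 30 with white caps on top (mm); origin at the centre of its underside
- jar: bystander, to be left alone: round amber jar, 60 across, 85 high (mm); origin at the centre of its underside
- beaker: bystander, to be left alone: open glass beaker, 64 across, 70 high (mm); origin at the centre of its underside
- wash_bottle: bystander, to be left alone: white bottle, 56 across, 130 high (mm); origin at the centre of its underside
- timer: bystander, to be left alone: flat grey bench timer 50 x 80 x 20 (mm); origin at the centre of its underside
There are look-alikes about, which are no part of the job. What is shaped like the shallow_box but orange or pink is not meant. What is shaped like the tall_box but yellow is not meant.

How it is judged:
By the outcome, as a careful person would: the job done as asked, in the order asked, and still so for the second after the job is handed in, while the arm keeps its last pose, push and grip.
It also fails if it takes over 72 s, if anything falls off the work surface, if the arm or the gripper's body presses on something with over 40 N, if the wrist force passes 120 N, or if a joint passes its speed limit or range.

## Working session

There is one attempt and no reset: what is moved stays moved. The work goes in short steps, Python scripts to look and compute and a tool call to move; the robot and the scene stay as the last step left them, time stands still between calls to the robot, and variables do not carry over. Pictures are saved under pics/ and viewed, at most 10 in all, crops included, and the job is handed in when it is done.

Besides the shell and the picture viewer there is one more tool, called as name([rows], argument=value, ...), one row to a line, values as JSON. apply_moves: Moves the arm, as the interface text tells. Its arguments: {"type":"object","properties":{"targets":{"type":"array","items":{"type":"array"}},"hand":{"type":"number"}},"required":["targets"]}

```bash
mkdir -p pics; cat > h.py <<'E'
from plant import *
import numpy as np, cv2
from scipy.spatial.transform import Rotation as R
def cam(n):
    d=get_image(n); im=d["img"]; f=im.shape[0]/2/np.tan(np.radians(d["fov_y"])/2)
    d["K"]=np.array([[f,0,d["cx"]],[0,f,d["cy"]],[0,0,1.]]); d["Rm"]=cv2.Rodrigues(np.array(d["rvec"],float))[0]; d["t"]=np.array(d["tvec"],float).ravel(); return d
def ray(d,uv,z):
    uv=np.atleast_2d(np.array(uv,float)); c=-d["Rm"].T@d["t"]
    r=(np.c_[uv,np.ones(len(uv))]@np.linalg.inv(d["K"]).T)@d["Rm"]
    return c+r*((z-c[2])/r[:,2])[:,None]
def proj(d,P):
    q=np.atleast_2d(P)@d["Rm"].T+d["t"]; q=q@d["K"].T; return q[:,:2]/q[:,2:]
def save(d,n): cv2.imwrite("pics/"+n,cv2.cvtColor(d["img"],cv2.COLOR_RGB2BGR))
E
python3 - <<'E'
from h import *
for n in ("top","scene","wrist"):
    d=cam(n); print(n,d["fov_y"],-d["Rm"].T@d["t"]); 
    if n=="top": a=d["img"]
    if n=="scene": b=d["img"]
o=observe(); print(o)
cv2.imwrite("pics/a.png",cv2.cvtColor(a,cv2.COLOR_RGB2BGR));cv2.imwrite("pics/b.png",cv2.cvtColor(b,cv2.COLOR_RGB2BGR))
E
```

```text
top 47.7454662025503 [ 0.32522205 -0.04571721  1.7202987 ]
scene 50.0895836773088 [1.4396974  0.27946365 0.92330263]
wrist 68.21226981565154 [ 0.21532462 -0.59056408  0.38464353]
{'time': 0.15, 'joint_positions': array([-1.43258812e+00,  4.91438990e-01,  1.55930840e+00, -1.27427483e-05,
        1.09169066e+00, -1.05576178e-01]), 'qd': array([-1.49957382e-03, -1.71991218e-03, -1.48092617e-03,  5.95266665e-04,
       -4.34304065e-06,  1.68268883e-04]), 'joint_torque': array([-2.26616335e-04, -6.12898779e+01, -2.58278114e+01,  6.91900053e-02,
        4.73461649e-02, -8.37384869e-05]), 'eef_pos': array([ 0.15086994, -0.60633821,  0.21418523]), 'orientation': array([-3.14075077e+00, -7.78478864e-05,  2.43790235e-01]), 'wrist_force': array([-0.28027934, -0.20942433, -0.36699476]), 'moment': array([-0.00919963,  0.00835381,  0.01875345]), 'finger_force': 0.0, 'gripper_width': 1.0005533283111188}
```

View pics/a.png

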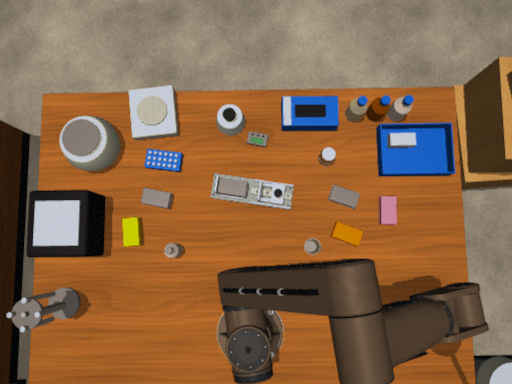

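View pics/b.png

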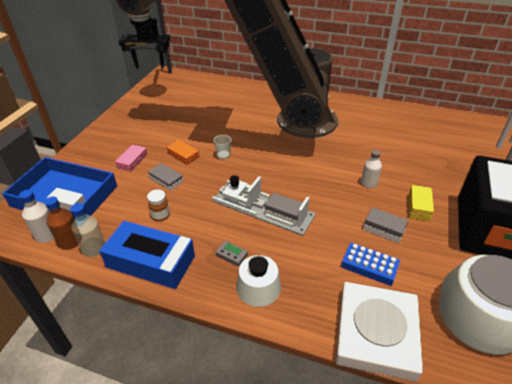

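The top picture shows two grey-lidded boxes at (156,198) and (344,196). The base box is at (232,186) in the dock, with the knob at (278,193). Look-alikes are yellow (131,232), orange (347,234) and pink (388,210). Next I measure the candidates and check them in a close crop.

```bash
python3 - <<'E'
from h import *
t=cam("top"); s=cam("scene")
def crop(im,x,y,w,h,k): return cv2.resize(im[y:y+h,x:x+w],None,fx=k,fy=k,interpolation=cv2.INTER_CUBIC)
A=crop(t["img"],130,165,66,66,4);B=crop(t["img"],205,165,100,66,4);C=crop(t["img"],315,165,66,66,4) if 0 else crop(t["img"],320,165,34,66,4)
r1=np.hstack([A,B,C])
D=crop(s["img"],350,195,70,60,4);E=crop(s["img"],135,150,60,60,4);F=crop(s["img"],250,190,70,60,4)
r2=np.hstack([D,E,F]); r2=r2[:,:800] 
w=max(r1.shape[1],r2.shape[1]); p=lambda a:np.pad(a,((0,0),(0,w-a.shape[1]),(0,0)))
cv2.imwrite("pics/c.png",cv2.cvtColor(np.vstack([p(r1),p(r2)]),cv2.COLOR_RGB2BGR))
# size of lids by colour in top
hsv=cv2.cvtColor(t["img"],cv2.COLOR_RGB2HSV)
for c in ((156,198),(232,186),(344,196)):
    print(c,t["img"][c[1],c[0]],hsv[c[1],c[0]])
    m=cv2.floodFill(t["img"].copy(),np.zeros((386,514),np.uint8),c,0,(22,)*3,(22,)*3,4|(255<<8)|cv2.FLOODFILL_FIXED_RANGE)[2][1:-1,1:-1]
    cn=max(cv2.findContours(m,cv2.RETR_EXTERNAL,cv2.CHAIN_APPROX_NONE)[0],key=cv2.contourArea)
    for z in (.032,.046,.054):
        P=ray(t,cn[:,0],z)[:,:2].astype(np.float32); print(z,cv2.minAreaRect(P*1000))
E
```

```text
(156, 198) [146 136 126] [ 15  35 146]
0.032 ((524.654052734375, 364.7962341308594), (106.3255844116211, 59.29935073852539), 77.88579559326172)
0.046 ((523.0003051757812, 361.3921203613281), (105.44391632080078, 58.80768966674805), 77.88581085205078)
0.054 ((522.0552978515625, 359.4468994140625), (104.9400405883789, 58.52668380737305), 77.88585662841797)
(232, 186) [148 140 131] [ 16  29 148]
0.032 ((570.5591430664062, 66.04495239257812), (131.22462463378906, 72.40965270996094), 80.0407943725586)
0.046 ((568.524658203125, 65.11819458007812), (130.136474609375, 71.8092041015625), 80.04081726074219)
0.054 ((567.3621215820312, 64.58860778808594), (129.51466369628906, 71.46612548828125), 80.04082489013672)
(344, 196) [138 127 120] [ 12  33 138]
0.032 ((518.40966796875, -372.9010925292969), (110.45063781738281, 60.13266372680664), 69.43638610839844)
0.046 ((516.8078002929688, -370.18798828125), (109.53471374511719, 59.634010314941406), 69.43620300292969)
0.054 ((515.8923950195312, -368.63763427734375), (109.0113296508789, 59.34904479980469), 69.43621826171875)
```

View pics/c.png

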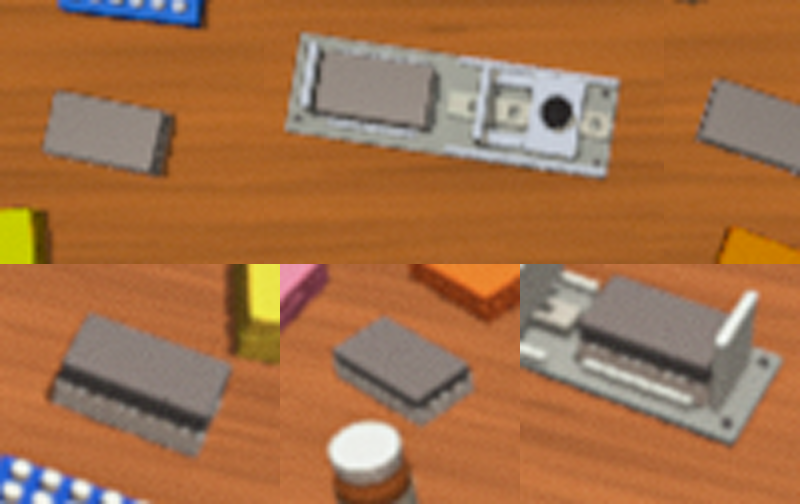

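The crops show the left grey box with the tall side, so it is tall_box. The right one is the flat grey shallow_box. The yellow, orange and pink ones are ruled out. Now I swing round and look on the way.

apply_moves([
  [[0,0,-5],[0,0,-0.141]],
  [[0,0,-5],[0,0,-0.141]],
  [[0,0,-5],[0,0,-0.141]],
  [[0,0,-5],[0,0,-0.141]],
  [[0,0,-5],[0,0,-0.141]],
  [[0,0,-5],[0,0,-0.141]],
  [[0,0,-5],[0,0,-0.141]],
  [[0,0,-5],[0,0,-0.141]],
], hand=1)

```text
time: 1.05
eef_pos: [0.1509, -0.6064, 0.2547]
orientation: [-3.142, -0.0, 1.378]
wrist_force: [-0.3, -0.0, -0.1]
gripper_width: 0.999
finger_force: 0.0
```

apply_moves([
  [[26,33,0],[0,0,0]],
  [[26,33,0],[0,0,0]],
  [[26,33,0],[0,0,0]],
  [[26,33,0],[0,0,0]],
  [[26,33,0],[0,0,0]],
  [[26,33,0],[0,0,0]],
  [[26,33,0],[0,0,0]],
  [[26,33,0],[0,0,0]],
  [[26,33,0],[0,0,0]],
  [[0,0,0],[0,0,0]],
])

```text
time: 2.05
eef_pos: [0.4919, -0.4332, 0.2542]
orientation: [3.141, -0.001, 1.376]
wrist_force: [-0.7, -0.7, -0.2]
gripper_width: 1.001
finger_force: 0.0
```

```bash
python3 - <<'E'
from h import *
d=cam("wrist"); o=observe(); save(d,"w1.png"); np.save("w1.npy",d,allow_pickle=True)
print(o["time"],o["eef_pos"],o["orientation"],o["joint_positions"]); print(-d["Rm"].T@d["t"],d["Rm"])
print(proj(d,[.517,-.370,.032]))
E
```

```text
2.1 [ 0.49004103 -0.43438652  0.25415443] [-3.14119725e+00 -2.64095841e-04  1.37511778e+00] [-8.26062182e-01  5.01711542e-01  1.42919555e+00 -2.10850565e-05
  1.21116064e+00 -6.30376263e-01]
[ 0.50412464 -0.36777344  0.42476345] [[ 9.81259983e-01 -1.92687653e-01  5.61095300e-04]
 [-1.87238572e-01 -9.52814851e-01  2.38925883e-01]
 [-4.55034476e-02 -2.34553466e-01 -9.71037645e-01]]
[[264.99564651 119.11669185]]
```

View pics/w1.png

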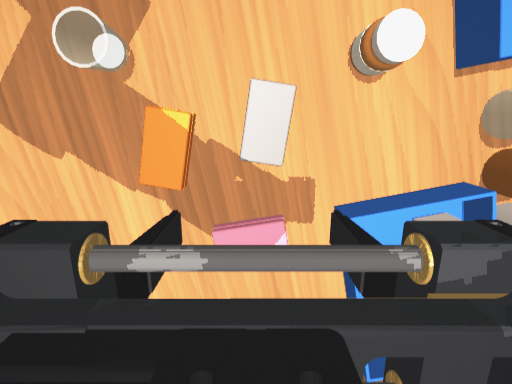

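The wrist view shows the shallow box's bright lid at (268,122), with the orange look-alike at (167,148) and the pink one at (250,230). I measure the lid, then move on to the dock.

```bash
cat >> h.py <<'E'
def lid(d,p,z,tol=25):
    u=np.round(proj(d,[p[0],p[1],z])[0]).astype(int); im=cv2.medianBlur(d["img"],3)
    m=cv2.floodFill(im.copy(),np.zeros((386,514),np.uint8),tuple(int(v) for v in u),0,(tol,)*3,(tol,)*3,4|(255<<8)|cv2.FLOODFILL_FIXED_RANGE)[2][1:-1,1:-1]
    cn=max(cv2.findContours(m,cv2.RETR_EXTERNAL,cv2.CHAIN_APPROX_NONE)[0],key=cv2.contourArea)
    P=ray(d,cn[:,0],z)[:,:2].astype(np.float32)*1000; (c,s,a)=cv2.minAreaRect(P)
    if s[0]<s[1]: a-=90; s=s[::-1]
    return np.round(c,1),np.round(s,1),round(a%180,2),u
def go(p,yaw=None):
    "shift in tool axes (mm) to world xyz (m); turn about tool z after it"
    o=observe(); Rt=R.from_euler("xyz",o["orientation"]).as_matrix()
    t=0 if yaw is None else -(yaw-o["orientation"][2]); return np.round(Rt.T@(np.array(p)-o["eef_pos"])*1000,1),round(t,4)
E
python3 - <<'E'
from h import *
d=np.load("w1.npy",allow_pickle=True).item()
for tol in (20,35,50): print(lid(d,(.517,-.37),.032,tol))
print(go((.56,-.08,.28)))
E
```

```text
(array([ 518.2, -375.7]), array([105.7,  57.4]), 70.16, array([265, 119]))
(array([ 518.2, -375.7]), array([106.3,  58.3]), 70.19, array([265, 119]))
(array([ 518.3, -375.9]), array([106.8,  59.2]), 70.2, array([265, 119]))
(array([ 3.612e+02, -3.000e-01, -2.580e+01]), 0)
```

apply_moves([
  [[45,0,-3],[0,0,0]],
  [[45,0,-3],[0,0,0]],
  [[45,0,-3],[0,0,0]],
  [[45,0,-3],[0,0,0]],
  [[45,0,-3],[0,0,0]],
  [[45,0,-3],[0,0,0]],
  [[45,0,-3],[0,0,0]],
  [[46,0,-4],[0,0,0]],
  [[0,0,0],[0,0,0]],
  [[0,0,0],[0,0,0]],
])

```text
time: 3.1
eef_pos: [0.5594, -0.0819, 0.2797]
orientation: [3.141, 0.0, 1.373]
wrist_force: [0.1, -0.4, 0.3]
gripper_width: 1.002
finger_force: 0.0
```

```bash
python3 - <<'E'
from h import *
d=cam("wrist"); o=observe(); save(d,"w2.png"); np.save("w2.npy",d,allow_pickle=True)
print(o["time"],o["eef_pos"],o["orientation"]); 
for tol in (15,25,35): print(lid(d,(.567,.06),.054,tol))
print(go((.49,.30,.28)))
E
```

```text
3.15 [ 0.5592926  -0.08279991  0.27960314] [-3.14154743e+00  4.24806350e-04  1.37157750e+00]
(array([549.3,  46.2]), array([167.4,  69.7]), 80.71, array([240,  60]))
(array([548.6, -14.1]), array([288.,  89.]), 80.44, array([240,  60]))
(array([547.4, -14.9]), array([290.2,  91.2]), 80.69, array([240,  60]))
(array([ 361.5, -143.7,   -0.5]), 0)
```

View pics/w2.png

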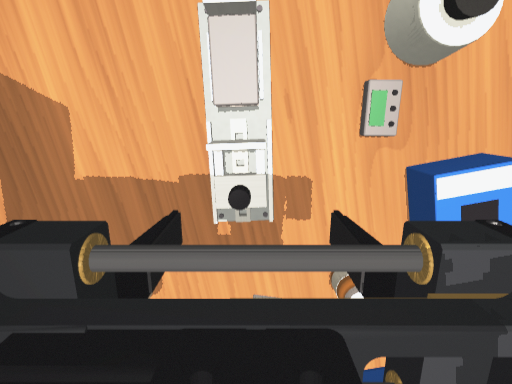

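The wrist view shows the dock: base lid spanning about (208–258, 12–106), knob at (240,197), fence at row 147, and the timer clear at right. I measure the lid and knob, and move on to the tall box.

```bash
python3 - <<'E'
from h import *
d=np.load("w2.npy",allow_pickle=True).item(); im=d["img"]
for u in ((235,60),(215,90),(250,90),(203,60),(262,60),(228,118)): print(u,im[u[1],u[0]])
hsv=cv2.cvtColor(cv2.medianBlur(im,3),cv2.COLOR_RGB2HSV)
roi=np.zeros(im.shape[:2],np.uint8); roi[0:115,195:275]=255
i=im.astype(int)
for th in (8,11,14):
    m=(((i[...,0]-i[...,2])>th)&((i[...,0]-i[...,2])<50)&(i[...,0]>150)).astype(np.uint8)*255&roi
    m=cv2.morphologyEx(m,cv2.MORPH_OPEN,np.ones((5,5)))
    cn=max(cv2.findContours(m,0,1)[0],key=cv2.contourArea)
    print(th,cv2.boundingRect(cn),cv2.minAreaRect(ray(d,cn[:,0],.054)[:,:2].astype(np.float32)*1000))
m=((im.max(2)<60)).astype(np.uint8)*255; m[:175]=0;m[215:]=0;m[:,:215]=0;m[:,265:]=0
cn=max(cv2.findContours(m,0,1)[0],key=cv2.contourArea); print(cv2.boundingRect(cn)); print(cv2.minEnclosingCircle(ray(d,cn[:,0],.088)[:,:2].astype(np.float32)*1000))
# plate corners
E
```

```text
(235, 60) [226 219 213]
(215, 90) [228 221 215]
(250, 90) [229 223 217]
(203, 60) [229 231 225]
(262, 60) [244 245 245]
(228, 118) [233 234 228]
8 (208, 14, 50, 91) ((558.3721923828125, 61.10196304321289), (107.05636596679688, 60.35845947265625), 80.76326751708984)
11 (208, 14, 50, 91) ((558.408935546875, 61.124053955078125), (107.04949188232422, 59.8824348449707), 80.6606216430664)Traceback (most recent call last):
  File "<stdin>", line 10, in <module>
ValueError: max() iterable argument is empty
```

apply_moves([
  [[40,-16,0],[0,0,0]],
  [[40,-16,0],[0,0,0]],
  [[40,-16,0],[0,0,0]],
  [[40,-16,0],[0,0,0]],
  [[40,-16,0],[0,0,0]],
  [[40,-16,0],[0,0,0]],
  [[40,-16,0],[0,0,0]],
  [[40,-16,0],[0,0,0]],
  [[40,-16,0],[0,0,0]],
  [[0,0,0],[0,0,0]],
])

```text
time: 4.15
eef_pos: [0.4894, 0.3015, 0.2792]
orientation: [-3.141, -0.0, 1.373]
wrist_force: [0.7, -0.9, -1.0]
gripper_width: 1.0
finger_force: 0.0
```

```bash
python3 - <<'E'
from h import *
d=cam("wrist"); o=observe(); save(d,"w3.png"); np.save("w3.npy",d,allow_pickle=True)
print(o["time"],o["eef_pos"],o["orientation"]); 
for tol in (20,35,50): print(lid(d,(.523,.361),.046,tol))
E
```

```text
4.2 [0.48979574 0.29968451 0.27911584] [-3.14121899e+00  5.50032480e-04  1.37285545e+00]
(array([522. , 362.3]), array([103.6,  56.6]), 78.48, array([271, 121]))
(array([521.5, 362.2]), array([106.2,  58.3]), 78.43, array([271, 121]))
(array([522. , 362.2]), array([106.3,  59.3]), 78.43, array([271, 121]))
```

apply_moves([
  [[34,9.5,0],[0,0,0.004]],
  [[34,9.5,0],[0,0,0]],
  [[0,0,40],[0,0,0]],
  [[0,0,40],[0,0,0]],
  [[0,0,40],[0,0,0]],
  [[0,0,40],[0,0,0]],
  [[0,0,40],[0,0,0]],
  [[0,0,34],[0,0,0]],
  [[0,0,20],[0,0,0]],
  [[0,0,10],[0,0,0]],
])

```text
time: 5.2
eef_pos: [0.5223, 0.3595, 0.0135]
orientation: [-3.139, 0.002, 1.365]
wrist_force: [0.5, 0.6, 0.5]
gripper_width: 1.0
finger_force: 0.0
```

```bash
python3 - <<'E'
from h import *
o=observe(); print(o["time"],o["eef_pos"],o["orientation"],o["wrist_force"],go((.522,.3623,.015),np.radians(78.43)))
d=np.load("w2.npy",allow_pickle=True).item(); im=d["img"]
m=((im.max(2)<60)).astype(np.uint8)*255; m[:175]=0;m[215:]=0;m[:,:215]=0;m[:,265:]=0
cn=max(cv2.findContours(m,0,1)[0],key=cv2.contourArea); print(cv2.boundingRect(cn)); print(cv2.minEnclosingCircle(ray(d,cn[:,0],.088)[:,:2].astype(np.float32)*1000))
E
```

```text
5.2 [0.52233984 0.35952282 0.01349502] [-3.13943791e+00  2.20798619e-03  1.36515904e+00] [0.53927514 0.63469451 0.4658894 ] (array([ 2.6, -0.9, -1.5]), np.float64(-0.0037))
(228, 186, 22, 23)
((530.5387573242188, -110.2914810180664), 15.988743782043457)
```

apply_moves([
  [[2.5,-1,-1.5],[0,0,-0.004]],
  [[0,0,0],[0,0,0]],
])

```text
time: 5.4
eef_pos: [0.5224, 0.3646, 0.0182]
orientation: [3.14, -0.001, 1.371]
wrist_force: [-0.0, -0.5, 0.8]
gripper_width: 1.0
finger_force: 0.0
```

apply_moves([
  [[0,0,0],[0,0,0]],
  [[0,0,0],[0,0,0]],
  [[0,0,0],[0,0,0]],
  [[0,0,0],[0,0,0]],
  [[0,0,0],[0,0,0]],
  [[0,0,0],[0,0,0]],
  [[0,0,0],[0,0,0]],
  [[0,0,0],[0,0,0]],
], hand=0)

```text
time: 6.2
eef_pos: [0.5216, 0.365, 0.0173]
orientation: [3.141, -0.0, 1.372]
wrist_force: [-0.4, -0.4, 4.0]
gripper_width: 0.649
finger_force: 30.0
```

```bash
python3 - <<'E'
from h import *
o=observe(); print(o["time"],o["eef_pos"],o["orientation"],o["wrist_force"],o["gripper_width"],o["finger_force"])
E
```

```text
6.2 [0.52155392 0.36497834 0.01734312] [ 3.14112523e+00 -2.86059530e-04  1.37192188e+00] [-0.36476262 -0.37797672  4.04272488] 0.6487606895314453 29.981576800346375
```

Gripped, with an opening of 62 mm. Next is lift, then a look at the base box from close by.

apply_moves([
  [[0,0,-20],[0,0,0]],
  [[0,0,-40],[0,0,0]],
  [[0,0,-45],[0,0,0]],
  [[0,0,-45],[0,0,0]],
  [[0,0,-45],[0,0,0]],
  [[0,0,-38],[0,0,0]],
  [[-30,8,0],[0,0,0]],
  [[-44,10,0],[0,0,0]],
  [[-44,10,0],[0,0,0]],
  [[-44,10,0],[0,0,0]],
])

```text
time: 7.2
eef_pos: [0.5259, 0.197, 0.2496]
orientation: [-3.141, 0.001, 1.372]
wrist_force: [1.2, -0.5, -1.3]
gripper_width: 0.654
finger_force: 30.0
```

apply_moves([
  [[-44,10,0],[0,0,0]],
  [[-44,10,0],[0,0,0]],
  [[-44,10,0],[0,0,0]],
  [[-44,10,0],[0,0,0]],
  [[-44,10,0],[0,0,0]],
  [[-36,12,0],[0,0,0]],
  [[0,0,0],[0,0,-0.035]],
  [[0,0,0],[0,0,0]],
  [[0,0,0],[0,0,0]],
])

```text
time: 8.1
eef_pos: [0.5365, -0.0643, 0.2498]
orientation: [-3.141, -0.0, 1.406]
wrist_force: [0.2, 0.6, -1.5]
gripper_width: 0.649
finger_force: 30.0
```

```bash
cat >> h.py <<'E'
def warm(d,p,z,lo=8):
    "lid rect by its warm grey tint near p"
    im=cv2.medianBlur(d["img"],3).astype(int); u,v=np.round(proj(d,[p[0],p[1],z])[0]).astype(int)
    q=im[...,0]-im[...,2]; m=((q>=lo)&(q<50)&(im[...,0]>120)).astype(np.uint8)*255
    roi=np.zeros_like(m); cv2.fillPoly(roi,[np.round(proj(d,[[p[0]+a*.17-b*.98*s,p[1]+a*.98+b*.17*s,z] for a,b,s in ((.066,.042,1),(.066,-.042,1),(-.066,-.042,1),(-.066,.042,1))])).astype(np.int32)],255)
    m=cv2.morphologyEx(m&roi,cv2.MORPH_OPEN,np.ones((5,5)))
    cn=max(cv2.findContours(m,0,1)[0],key=cv2.contourArea); return cv2.boundingRect(cn),np.round(cv2.minAreaRect(ray(d,cn[:,0],z)[:,:2].astype(np.float32)*1000)[0],1),cv2.minAreaRect(ray(d,cn[:,0],z)[:,:2].astype(np.float32)*1000)[1:]
E
python3 - <<'E'
from h import *
d=cam("wrist"); o=observe(); save(d,"w4.png"); np.save("w4.npy",d,allow_pickle=True)
print(o["time"],o["eef_pos"],o["orientation"],o["gripper_width"],o["finger_force"],o["wrist_force"])
for lo in (6,9,12):print(warm(d,(.5585,.062),.054,lo))
t=cam("top"); print(warm(t,(.5585,.062),.054,10))
E
```

```text
8.15 [ 0.5365796  -0.06401042  0.2499189 ] [-3.14104552e+00 -4.41873781e-05  1.40673140e+00] 0.6492517878032923 29.981867372989655 [ 0.0529322  -1.00415381 -1.09415419]
((231, 18, 53, 100), array([558. ,  58.8]), ((111.13967895507812, 60.99095153808594), 80.60881042480469))
((231, 18, 53, 99), array([558.1,  59.4]), ((109.92474365234375, 60.99089431762695), 80.60590362548828))
((262, 18, 21, 60), array([582.8,  79. ]), ((19.457141876220703, 66.3694839477539), 5.428746700286865))
((218, 178, 20, 16), array([561.7,  77.9]), ((73.19019317626953, 57.772403717041016), 81.9181900024414))
```

View pics/w4.png

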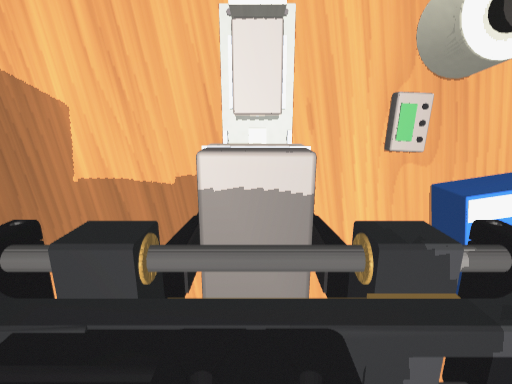

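The wrist view shows the held box square in the fingers, with its lid's front edge at row 150 between columns 198 and 315. The base lid spans (231–284, 17–114) and the end stop is just above row 17.

```bash
python3 - <<'E'
from h import *
d=np.load("w4.npy",allow_pickle=True).item(); tcp=np.array([.5366,-.0641,.2499]); y=1.4067
ex=np.array([np.cos(y),np.sin(y)]); ey=np.array([np.sin(y),-np.cos(y)])
im=d["img"].astype(int)
print("col258",[(r,tuple(im[r,258])) for r in list(range(0,22,1))+list(range(108,124))+list(range(140,156))][:60:1] and [(r,im[r,258].sum(),im[r,258,0]-im[r,258,2]) for r in list(range(0,22))+list(range(108,124))+list(range(140,156))])
print("row165",[(c,im[165,c].sum()) for c in list(range(190,206))+list(range(308,322))])
for n,u,z in (("held front",(256,150),.2786),("held L",(198,170),.2786),("held R",(314,170),.2786),("base far",(258,17.5),.054),("base near",(258,114),.054),("stop near",(258,17),.083),("baseL",(233,60),.054),("baseR",(284,60),.054)):
    P=ray(d,u,z)[0]; v=(P-tcp)[:2]*1000; print(n,np.round(P[:2]*1000,1),np.round([v@ex,v@ey],1))
print(proj(d,[[.5366+.1633*.001*k,-.0641+.9866*.001*k,.2786] for k in (50,55)]))
E
```

```text
col258 [(0, np.int64(741), np.int64(0)), (1, np.int64(741), np.int64(0)), (2, np.int64(741), np.int64(0)), (3, np.int64(739), np.int64(-1)), (4, np.int64(650), np.int64(12)), (5, np.int64(352), np.int64(7)), (6, np.int64(354), np.int64(8)), (7, np.int64(354), np.int64(8)), (8, np.int64(356), np.int64(8)), (9, np.int64(355), np.int64(7)), (10, np.int64(354), np.int64(8)), (11, np.int64(357), np.int64(8)), (12, np.int64(357), np.int64(8)), (13, np.int64(356), np.int64(8)), (14, np.int64(355), np.int64(7)), (15, np.int64(356), np.int64(8)), (16, np.int64(331), np.int64(7)), (17, np.int64(325), np.int64(8)), (18, np.int64(527), np.int64(16)), (19, np.int64(671), np.int64(12)), (20, np.int64(680), np.int64(12)), (21, np.int64(680), np.int64(12)), (108, np.int64(692), np.int64(13)), (109, np.int64(693), np.int64(12)), (110, np.int64(693), np.int64(12)), (111, np.int64(694), np.int64(11)), (112, np.int64(665), np.int64(14)), (113, np.int64(521), np.int64(17)), (114, np.int64(519), np.int64(21)), (115, np.int64(639), np.int64(13)), (116, np.int64(595), np.int64(0)), (117, np.int64(514), np.i
[... 1100 characters left out ...]
78)), (204, np.int64(677)), (205, np.int64(679)), (308, np.int64(655)), (309, np.int64(653)), (310, np.int64(655)), (311, np.int64(653)), (312, np.int64(617)), (313, np.int64(575)), (314, np.int64(521)), (315, np.int64(469)), (316, np.int64(465)), (317, np.int64(517)), (318, np.int64(510)), (319, np.int64(517)), (320, np.int64(532)), (321, np.int64(539))]
held front [544.7 -13.1] [51.6 -0.3]
held L [514.1 -18.3] [ 41.5 -29.7]
held R [572.  -27.9] [41.5 29. ]
base far [568.2 113.9] [180.8   2.1]
base near [550.9   7.3] [72.8  2.4]
stop near [566.6 105.5] [172.2   1.9]
baseL [531.4  73.8] [135.2 -27.7]
baseR [591.6  63.9] [135.2  33.3]
[[256.67098787 153.19511573]
 [256.6844496  143.08013087]]
```

apply_moves([
  [[30,1.5,0],[0,0,0]],
  [[40,0,0],[0,0,0]],
  [[40,0,0],[0,0,0]],
  [[20,0,20],[0,0,0]],
  [[0,0,40],[0,0,0]],
  [[0,0,40],[0,0,0]],
  [[0,0,30],[0,0,0]],
  [[0,0,14],[0,0,0]],
  [[0,0,0],[0,0,0]],
  [[0,0,0],[0,0,0]],
])

```text
time: 9.2
eef_pos: [0.5597, 0.0639, 0.1066]
orientation: [3.141, 0.0, 1.407]
wrist_force: [0.3, -0.8, -2.2]
gripper_width: 0.651
finger_force: 30.0
```

```bash
python3 - <<'E'
from h import *
d=cam("wrist"); o=observe(); np.save("w5.npy",d,allow_pickle=True); s=cam("scene"); np.save("s5.npy",s,allow_pickle=True)
print(o["time"],o["eef_pos"],o["orientation"],o["wrist_force"])
a=cv2.resize(d["img"][60:200,150:360],None,fx=2.8,fy=2.8,interpolation=cv2.INTER_CUBIC)[:300]; b=cv2.resize(s["img"][150:240,200:340],None,fx=3.3,fy=3.3,interpolation=cv2.INTER_CUBIC)
w=max(a.shape[1],b.shape[1]); p=lambda a:np.pad(a,((0,0),(0,w-a.shape[1]),(0,0)))
cv2.imwrite("pics/w5.png",cv2.cvtColor(np.vstack([p(a),p(b)])[:600],cv2.COLOR_RGB2BGR))
E
```

```text
9.25 [0.55992823 0.06377086 0.10710248] [ 3.14018397e+00 -1.32306349e-04  1.40731861e+00] [-0.02945924 -0.5754274  -1.75955465]
```

View pics/w5.png

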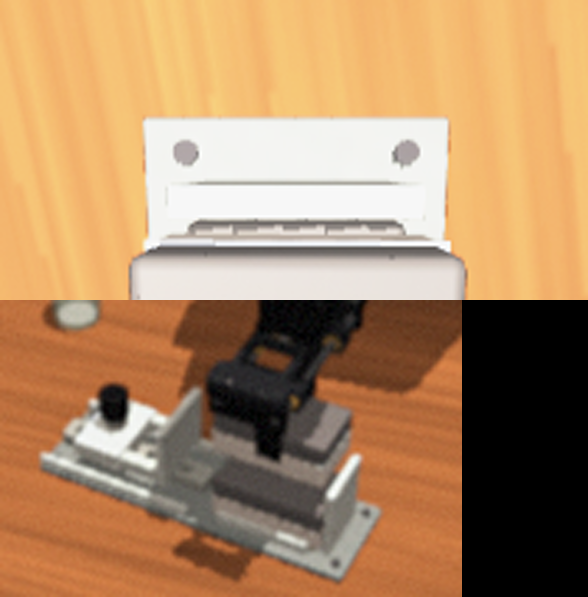

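The crop shows the plate end, end stop top, and held box lined up and square. The side view shows the held box hovering directly over the base. Now the numbers.

```bash
python3 - <<'E'
from h import *
d=np.load("w5.npy",allow_pickle=True).item(); tcp=np.array([.5599,.0638,.1071]); y=1.4070
ex=np.array([np.cos(y),np.sin(y)]); ey=np.array([np.sin(y),-np.cos(y)]); im=d["img"].astype(int)
print([(r,im[r,256].sum()) for r in range(118,158)]); print([(c,im[108,c].sum()) for c in list(range(196,206))+list(range(306,316))])
for n,u,z in (("stopfar",(256,125.4),.083),("stopnear",(256,138.6),.083),("plateL",(201.3,108),.008),("plateR",(310.2,108),.008),("heldfront",(256,148),.1358),("L",(198,170),.1358),("R",(315,170),.1358)):
    P=ray(d,u,z)[0]; v=(P-tcp)[:2]*1000; print(n,np.round([v@ex,v@ey],1))
E
```

```text
[(118, np.int64(731)), (119, np.int64(731)), (120, np.int64(730)), (121, np.int64(730)), (122, np.int64(730)), (123, np.int64(722)), (124, np.int64(653)), (125, np.int64(486)), (126, np.int64(718)), (127, np.int64(741)), (128, np.int64(741)), (129, np.int64(741)), (130, np.int64(741)), (131, np.int64(741)), (132, np.int64(741)), (133, np.int64(741)), (134, np.int64(741)), (135, np.int64(741)), (136, np.int64(741)), (137, np.int64(740)), (138, np.int64(521)), (139, np.int64(322)), (140, np.int64(391)), (141, np.int64(432)), (142, np.int64(600)), (143, np.int64(660)), (144, np.int64(518)), (145, np.int64(579)), (146, np.int64(707)), (147, np.int64(697)), (148, np.int64(287)), (149, np.int64(293)), (150, np.int64(337)), (151, np.int64(427)), (152, np.int64(534)), (153, np.int64(598)), (154, np.int64(623)), (155, np.int64(650)), (156, np.int64(675)), (157, np.int64(689))]
[(196, np.int64(558)), (197, np.int64(559)), (198, np.int64(559)), (199, np.int64(552)), (200, np.int64(555)), (201, np.int64(623)), (202, np.int64(728)), (203, np.int64(730)), (204, np.int64(729)), (205, np.int64(729)), (306, np.int64(726)), (307, np.int64(725)), (308, np.int64(724)), (309, np.int64(692)), (310, np.int64(526)), (311, np.int64(558)), (312, np.int64(558)), (313, np.int64(552)), (314, np.int64(551)), (315, np.int64(548))]
stopfar [62.7 -0.5]
stopnear [54.  -0.5]
plateL [ 76.6 -50.3]
plateR [76.7 49.1]
heldfront [52.9 -0.6]
L [ 41.8 -29.9]
R [41.9 29.2]
```

apply_moves([
  [[-1.5,-0.4,0],[0,0,0]],
  [[0,0,12],[0,0,0]],
  [[0,0,12],[0,0,0]],
  [[0,0,6],[0,0,0]],
  [[0,0,3],[0,0,0]],
  [[0,0,0],[0,0,0]],
  [[0,0,1],[0,0,0]],
  [[0,0,1],[0,0,0]],
  [[0,0,0],[0,0,0]],
])

```text
time: 10.2
eef_pos: [0.559, 0.0619, 0.0713]
orientation: [3.141, 0.0, 1.407]
wrist_force: [-0.3, -0.1, -1.3]
gripper_width: 0.652
finger_force: 30.0
```

apply_moves([
  [[0,0,0.7],[0,0,0]],
  [[0,0,0],[0,0,0]],
])

```text
time: 10.4
eef_pos: [0.559, 0.0619, 0.0713]
orientation: [3.141, -0.0, 1.407]
wrist_force: [-2.5, 0.4, 8.2]
gripper_width: 0.649
finger_force: 30.0
```

```bash
python3 - <<'E'
from h import *
o=observe(); print(o["eef_pos"],o["wrist_force"])
E
```

```text
[0.55895859 0.06193784 0.07130754] [-2.49226055  0.44546176  8.1617874 ]
```

In contact at 8 N. Release, rise, and head for the shallow box.

apply_moves([
  [[0,0,-0.5],[0,0,0]],
  [[0,0,0],[0,0,0]],
  [[0,0,0],[0,0,0]],
  [[0,0,0],[0,0,0]],
  [[0,0,0],[0,0,0]],
], hand=1)

```text
time: 10.9
eef_pos: [0.5588, 0.0619, 0.0708]
orientation: [-3.142, 0.0, 1.407]
wrist_force: [0.2, 0.1, -0.6]
gripper_width: 0.983
finger_force: 0.0
```

apply_moves([
  [[0,0,-10],[0,0,0]],
  [[0,0,-20],[0,0,0]],
  [[0,0,-40],[0,0,0]],
  [[0,0,-45],[0,0,0]],
  [[0,0,-45],[0,0,0]],
  [[0,0,-20],[0,0,0]],
  [[-40,0,0],[0,0,0]],
  [[-45,0,0],[0,0,0]],
  [[-45,0,0],[0,0,0]],
  [[0,0,0],[0,0,0]],
])

```text
time: 11.9
eef_pos: [0.5368, -0.0702, 0.2517]
orientation: [3.141, 0.001, 1.403]
wrist_force: [-0.3, 0.9, -0.7]
gripper_width: 0.997
finger_force: 0.0
```

```bash
python3 - <<'E'
from h import *
d=cam("wrist"); o=observe(); np.save("w6.npy",d,allow_pickle=True); save(d,"w6.png")
print(o["time"],o["eef_pos"],o["orientation"],o["gripper_width"])
for lo in (6,9,12):print(warm(d,(.5585,.0605),.100,lo))
print(lid(d,(.5585,.0605),.100,15),lid(d,(.5585,.0605),.100,30))
print(go((.5182,-.3758,.25),np.radians(70.2)))
E
```

```text
11.95 [ 0.53718583 -0.06835466  0.25166475] [3.14095247e+00 2.32682838e-04 1.40326820e+00] 1.0005632226892687
((224, 0, 62, 113), array([557.2,  56.6]), ((108.61785125732422, 62.3874397277832), 80.456298828125))
((225, 0, 61, 113), array([557.3,  56.6]), ((108.62596893310547, 61.59940719604492), 80.43058013916016))
((225, 0, 61, 113), array([557.4,  56.6]), ((108.66014099121094, 61.32137680053711), 80.3787612915039))
(array([557.6,  58.7]), array([104.4,  56.8]), 80.46, array([255,  54])) (array([554.4,  37.3]), array([147.9,  77. ]), 80.6, array([255,  54]))
(array([-306.3,   32.5,    1.8]), np.float64(0.178))
```

apply_moves([
  [[-43.5,4.6,0],[0,0,0]],
  [[-43.5,4.6,0],[0,0,0]],
  [[-43.5,4.6,0],[0,0,0]],
  [[-43.5,4.6,0],[0,0,0]],
  [[-43.5,4.6,0],[0,0,0]],
  [[-43.5,4.6,0],[0,0,0]],
  [[-43.5,4.6,0],[0,0,0]],
  [[0,0,30],[0,0,0.089]],
  [[0,0,30],[0,0,0.089]],
  [[0,0,0],[0,0,0]],
])

```text
time: 12.95
eef_pos: [0.5189, -0.3703, 0.1877]
orientation: [-3.136, -0.002, 1.228]
wrist_force: [-0.4, 0.2, -0.4]
gripper_width: 1.003
finger_force: 0.0
```

```bash
python3 - <<'E'
from h import *
o=observe(); print(o["time"],o["eef_pos"],o["orientation"],go((.5182,-.3758,.009),np.radians(70.2)))
d=np.load("w1.npy",allow_pickle=True).item(); d2=cam("wrist"); print([np.round(v,1) for v in proj(d2,[[.5182+.0186,-.3758+.0517,.032]])])
im=d2["img"].astype(int); c=int(proj(d2,[[.5368,-.3241,.032]])[0,0]); print(c,[(r,im[r,c].sum()) for r in range(90,190,3)])
E
```

```text
12.95 [ 0.51891704 -0.37029985  0.18769737] [-3.13578866e+00 -2.44698302e-03  1.22783044e+00] (array([ -5.9,   2.2, 178.7]), np.float64(0.0026))
[array([257.8, 135. ])]
257 [(90, np.int64(554)), (93, np.int64(552)), (96, np.int64(526)), (99, np.int64(529)), (102, np.int64(538)), (105, np.int64(540)), (108, np.int64(542)), (111, np.int64(549)), (114, np.int64(553)), (117, np.int64(562)), (120, np.int64(569)), (123, np.int64(575)), (126, np.int64(580)), (129, np.int64(579)), (132, np.int64(574)), (135, np.int64(651)), (138, np.int64(698)), (141, np.int64(709)), (144, np.int64(707)), (147, np.int64(705)), (150, np.int64(705)), (153, np.int64(705)), (156, np.int64(703)), (159, np.int64(702)), (162, np.int64(700)), (165, np.int64(699)), (168, np.int64(698)), (171, np.int64(645)), (174, np.int64(475)), (177, np.int64(473)), (180, np.int64(473)), (183, np.int64(472)), (186, np.int64(469)), (189, np.int64(468))]
```

apply_moves([
  [[-2,0,40],[0,0,0.002]],
  [[0,0,40],[0,0,0]],
  [[0,0,40],[0,0,0]],
  [[0,0,25],[0,0,0]],
  [[0,0,12],[0,0,0]],
  [[0,0,0],[0,0,0]],
  [[0,0,0],[0,0,0]],
])

```text
time: 13.7
eef_pos: [0.5201, -0.3743, 0.0359]
orientation: [3.139, 0.001, 1.228]
wrist_force: [0.6, -0.5, 0.4]
gripper_width: 1.0
finger_force: 0.0
```

```bash
python3 - <<'E'
from h import *
o=observe(); print(o["time"],o["eef_pos"],o["orientation"],go((.5182,-.3758,.009),np.radians(70.2)))
E
```

```text
13.7 [ 0.52005911 -0.37430776  0.03588686] [3.13920065e+00 1.00761225e-03 1.22812994e+00] (array([-2. , -1.3, 26.9]), np.float64(0.0029))
```

apply_moves([
  [[-2,-1,14],[0,0,0.003]],
  [[0,0,9],[0,0,0]],
  [[0,0,4],[0,0,0]],
  [[0,0,0],[0,0,0]],
  [[0,0,0],[0,0,0]],
])

```text
time: 14.2
eef_pos: [0.5174, -0.3755, 0.0069]
orientation: [-3.142, 0.0, 1.224]
wrist_force: [0.4, -0.9, 0.1]
gripper_width: 1.0
finger_force: 0.0
```

apply_moves([
  [[0,0,0],[0,0,0]],
  [[0,0,0],[0,0,0]],
  [[0,0,0],[0,0,0]],
  [[0,0,0],[0,0,0]],
  [[0,0,0],[0,0,0]],
  [[0,0,0],[0,0,0]],
  [[0,0,0],[0,0,0]],
  [[0,0,0],[0,0,0]],
], hand=0)

```text
time: 15.0
eef_pos: [0.5175, -0.3755, 0.007]
orientation: [3.141, 0.0, 1.224]
wrist_force: [1.7, 1.3, 1.7]
gripper_width: 0.651
finger_force: 30.0
```

```bash
python3 - <<'E'
from h import *
o=observe(); print(o["time"],o["eef_pos"],o["orientation"],o["wrist_force"],o["gripper_width"],go((.530,-.125,.26),1.404))
E
```

```text
15.0 [ 0.51747501 -0.3754923   0.00704661] [3.14126544e+00 1.58573949e-04 1.22377206e+00] [1.73994997 1.25588459 1.70442805] 0.6514014919763305 (array([ 239.8,  -73.3, -253. ]), np.float64(-0.1802))
```

apply_moves([
  [[0,0,-20],[0,0,0]],
  [[0,0,-40],[0,0,0]],
  [[0,0,-48],[0,0,0]],
  [[0,0,-48],[0,0,0]],
  [[0,0,-48],[0,0,0]],
  [[0,0,-48],[0,0,0]],
  [[30,-9,0],[0,0,0]],
  [[42,-13,0],[0,0,0]],
  [[42,-13,0],[0,0,0]],
  [[42,-13,0],[0,0,0]],
])

```text
time: 16.0
eef_pos: [0.5248, -0.2108, 0.2587]
orientation: [-3.141, -0.0, 1.223]
wrist_force: [0.1, 0.3, -1.7]
gripper_width: 0.65
finger_force: 30.0
```

apply_moves([
  [[42,-13,0],[0,0,0]],
  [[42,-13,0],[0,0,0]],
  [[0,0,0],[0,0,-0.09]],
  [[0,0,0],[0,0,-0.09]],
  [[0,0,0],[0,0,0]],
  [[0,0,0],[0,0,0]],
])

```text
time: 16.6
eef_pos: [0.5293, -0.1246, 0.2588]
orientation: [-3.141, 0.0, 1.401]
wrist_force: [0.1, 1.0, -1.7]
gripper_width: 0.651
finger_force: 30.0
```

```bash
python3 - <<'E'
from h import *
d=cam("wrist"); o=observe(); np.save("w7.npy",d,allow_pickle=True); save(d,"w7.png")
print(o["time"],o["eef_pos"],o["orientation"],o["gripper_width"],o["wrist_force"])
tcp=o["eef_pos"]; y=o["orientation"][2]; ex=np.array([np.cos(y),np.sin(y)]); ey=np.array([np.sin(y),-np.cos(y)])
for lo in (6,9):
    b,c,a=warm(d,(.558,.0600),.100,lo); v=c-tcp[:2]*1000; print(b,c,a,v@ex,v@ey)
im=d["img"].astype(int); u=proj(d,np.array([.558,.06,.1]))[0].astype(int); print(u,[(r,im[r,u[0]].sum()) for r in list(range(0,22))+list(range(98,160))])
print([(c,im[u[1],c].sum(),im[u[1],c,0]-im[u[1],c,2]) for c in list(range(u[0]-40,u[0]-22))+list(range(u[0]+22,u[0]+40))]); print([(c,im[170,c].sum()) for c in list(range(190,206))+list(range(308,324))])
E
```

```text
16.65 [ 0.52928563 -0.12474533  0.25877034] [-3.14126709e+00  2.01967701e-06  1.40091334e+00] 0.6468623425630781 [ 0.24180339  0.59414636 -1.94208609]
(224, 0, 59, 58) [553.   32.1] ((54.08760070800781, 61.40207290649414), 80.32970428466797) 158.59678568403055 -3.1443793626903958
(224, 0, 59, 58) [553.1  32.1] ((54.08760070800781, 61.22618865966797), 80.32970428466797) 158.6136923860663 -3.0458189069980666
[253  -1] [(0, np.int64(677)), (1, np.int64(677)), (2, np.int64(677)), (3, np.int64(680)), (4, np.int64(679)), (5, np.int64(680)), (6, np.int64(682)), (7, np.int64(682)), (8, np.int64(681)), (9, np.int64(682)), (10, np.int64(682)), (11, np.int64(682)), (12, np.int64(684)), (13, np.int64(684)), (14, np.int64(686)), (15, np.int64(687)), (16, np.int64(686)), (17, np.int64(686)), (18, np.int64(688)), (19, np.int64(688)), (20, np.int64(687)), (21, np.int64(688)), (98, np.int64(494)), (99, np.int64(519)), (100, np.int64(644)), (101, np.int64(695)), (102, np.int64(729)), (103, np.int64(741)), (104, np.int64(741)), (105, np.int64(741)), (106, np.int64(741)), (107, np.int64(741)), (108, np.
[... 2393 characters left out ...]
0, np.int64(375)), (191, np.int64(378)), (192, np.int64(376)), (193, np.int64(372)), (194, np.int64(370)), (195, np.int64(364)), (196, np.int64(363)), (197, np.int64(342)), (198, np.int64(486)), (199, np.int64(561)), (200, np.int64(617)), (201, np.int64(661)), (202, np.int64(691)), (203, np.int64(689)), (204, np.int64(689)), (205, np.int64(689)), (308, np.int64(666)), (309, np.int64(668)), (310, np.int64(633)), (311, np.int64(583)), (312, np.int64(529)), (313, np.int64(454)), (314, np.int64(491)), (315, np.int64(550)), (316, np.int64(554)), (317, np.int64(550)), (318, np.int64(547)), (319, np.int64(549)), (320, np.int64(546)), (321, np.int64(539)), (322, np.int64(538)), (323, np.int64(539))]
```

View pics/w7.png

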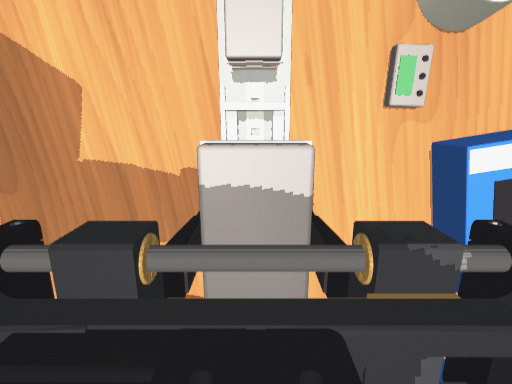

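The wrist view shows the tall box's lid ending at row 58, in line with the base. The held shallow box's lid spans columns 198–313, with its front edge at row 143. I work out the shift.

```bash
python3 - <<'E'
from h import *
d=np.load("w7.npy",allow_pickle=True).item(); tcp=np.array([.5293,-.1247,.2588]); y=1.401
ex=np.array([np.cos(y),np.sin(y)]); ey=np.array([np.sin(y),-np.cos(y)])
for u,z in (((256,143.5),.2838),((197.5,170),.2838),((313,170),.2838),((253,58),.1),((225,30),.1),((283,30),.1)):
    v=(ray(d,u,z)[0]-tcp)[:2]*1000; print(u,np.round([v@ex,v@ey],1))
E
```

```text
(256, 143.5) [54.8 -0.4]
(197.5, 170) [ 41.1 -30.7]
(313, 170) [41.2 29.3]
(253, 58) [130.5  -3.4]
(225, 30) [157.7 -32.8]
(283, 30) [157.8  28.2]
```

apply_moves([
  [[46,-0.5,0],[0,0,-0.005]],
  [[47,-0.5,0],[0,0,0]],
  [[47,-0.6,0],[0,0,0]],
  [[46,-0.5,0],[0,0,0]],
  [[0,0,40],[0,0,0]],
  [[0,0,40],[0,0,0]],
  [[0,0,35],[0,0,0]],
  [[0,0,12],[0,0,0]],
  [[0,0,0],[0,0,0]],
  [[0,0,0],[0,0,0]],
])

```text
time: 17.65
eef_pos: [0.5584, 0.0591, 0.1332]
orientation: [3.14, -0.0, 1.408]
wrist_force: [0.9, 0.4, -1.2]
gripper_width: 0.65
finger_force: 30.0
```

```bash
python3 - <<'E'
from h import *
d=cam("wrist"); o=observe(); np.save("w8.npy",d,allow_pickle=True)
tcp=o["eef_pos"]; y=o["orientation"][2]; ex=np.array([np.cos(y),np.sin(y)]); ey=np.array([np.sin(y),-np.cos(y)])
print(o["time"],tcp,y,go((.5586-.0000,.0597,.107),1.407))
im=d["img"].astype(int); print([(r,im[r,256].sum()) for r in range(105,155)])
print([(c,im[115,c].sum()) for c in list(range(190,215))+list(range(298,320))])
E
```

```text
17.7 [0.55848118 0.05909813 0.13355004] 1.4079872350940854 (array([ 0.6, -0. , 26.6]), np.float64(0.001))
[(105, np.int64(730)), (106, np.int64(730)), (107, np.int64(731)), (108, np.int64(731)), (109, np.int64(731)), (110, np.int64(731)), (111, np.int64(731)), (112, np.int64(731)), (113, np.int64(731)), (114, np.int64(731)), (115, np.int64(731)), (116, np.int64(731)), (117, np.int64(731)), (118, np.int64(737)), (119, np.int64(741)), (120, np.int64(741)), (121, np.int64(741)), (122, np.int64(741)), (123, np.int64(741)), (124, np.int64(741)), (125, np.int64(741)), (126, np.int64(741)), (127, np.int64(741)), (128, np.int64(741)), (129, np.int64(724)), (130, np.int64(505)), (131, np.int64(318)), (132, np.int64(396)), (133, np.int64(505)), (134, np.int64(635)), (135, np.int64(610)), (136, np.int64(425)), (137, np.int64(378)), (138, np.int64(522)), (139, np.int64(571)), (140, np.int64(602)), (141, np.int64(713)), (142, np.int64(697)), (143, np.int64(307)), (144, np.int64(398)), (145, np.int64(515)), (146, np.int64(589)), (147, np.int64(617)), (148, np.int64(649)), (149, np.int64(677)), (15
[... 441 characters left out ...]
5, np.int64(557)), (206, np.int64(489)), (207, np.int64(692)), (208, np.int64(729)), (209, np.int64(729)), (210, np.int64(729)), (211, np.int64(728)), (212, np.int64(728)), (213, np.int64(728)), (214, np.int64(728)), (298, np.int64(730)), (299, np.int64(730)), (300, np.int64(730)), (301, np.int64(731)), (302, np.int64(731)), (303, np.int64(731)), (304, np.int64(723)), (305, np.int64(542)), (306, np.int64(556)), (307, np.int64(557)), (308, np.int64(557)), (309, np.int64(557)), (310, np.int64(554)), (311, np.int64(550)), (312, np.int64(551)), (313, np.int64(544)), (314, np.int64(543)), (315, np.int64(542)), (316, np.int64(543)), (317, np.int64(539)), (318, np.int64(537)), (319, np.int64(537))]
```

apply_moves([
  [[0.4,0,10],[0,0,0]],
  [[0,0,10],[0,0,0]],
  [[0,0,4],[0,0,0]],
  [[0,0,1],[0,0,0]],
  [[0,0,0],[0,0,0]],
  [[0,0,0.7],[0,0,0]],
  [[0,0,0],[0,0,0]],
  [[0,0,0.5],[0,0,0]],
  [[0,0,0],[0,0,0]],
])

```text
time: 18.6
eef_pos: [0.5574, 0.0597, 0.1069]
orientation: [3.142, 0.0, 1.409]
wrist_force: [-5.8, -0.5, 17.7]
gripper_width: 0.652
finger_force: 30.0
```

apply_moves([
  [[0,0,-0.7],[0,0,0]],
  [[0,0,0],[0,0,0]],
])

```text
time: 18.8
eef_pos: [0.5574, 0.0597, 0.1069]
orientation: [-3.141, 0.0, 1.409]
wrist_force: [-4.0, -0.5, 10.1]
gripper_width: 0.655
finger_force: 30.0
```

apply_moves([
  [[0,0,0],[0,0,0]],
  [[0,0,0],[0,0,0]],
  [[0,0,0],[0,0,0]],
  [[0,0,0],[0,0,0]],
  [[0,0,0],[0,0,0]],
], hand=1)

```text
time: 19.3
eef_pos: [0.5577, 0.0597, 0.1063]
orientation: [-3.142, 0.0, 1.409]
wrist_force: [0.8, -0.1, -0.3]
gripper_width: 0.98
finger_force: 0.0
```

apply_moves([
  [[0,0,-10],[0,0,0]],
  [[0,0,-20],[0,0,0]],
  [[0,0,-40],[0,0,0]],
  [[0,0,-45],[0,0,0]],
  [[0,0,-35],[0,0,0]],
  [[-40,0,0],[0,0,0]],
  [[-45,0,0],[0,0,0]],
  [[-45,0,0],[0,0,0]],
  [[-45,0,0],[0,0,0]],
  [[0,0,0],[0,0,0]],
])

```text
time: 20.3
eef_pos: [0.5287, -0.1171, 0.2572]
orientation: [3.141, 0.001, 1.405]
wrist_force: [-0.3, -0.6, 0.8]
gripper_width: 1.001
finger_force: 0.0
```

```bash
python3 - <<'E'
from h import *
d=cam("wrist"); o=observe(); np.save("w9.npy",d,allow_pickle=True); s=cam("scene"); t=cam("top")
print(o["time"],o["eef_pos"],o["orientation"])
A=d["img"][:240,120:400]; B=cv2.resize(s["img"][140:240,190:330],None,fx=3,fy=3,interpolation=cv2.INTER_CUBIC)
w=420; p=lambda a:np.pad(a,((0,0),(0,w-a.shape[1]),(0,0)))
cv2.imwrite("pics/w9.png",cv2.cvtColor(np.vstack([p(A),p(B)]),cv2.COLOR_RGB2BGR))
im=d["img"]; k=proj(d,[[.5305,-.1103,.088]])[0]; print(k)
m=(im.max(2)<60).astype(np.uint8)*255; u,v=k.astype(int); M=np.zeros_like(m); M[max(0,v-30):v+30,u-30:u+30]=m[max(0,v-30):v+30,u-30:u+30]
cn=max(cv2.findContours(M,0,1)[0],key=cv2.contourArea); print(cv2.boundingRect(cn)); print(cv2.minEnclosingCircle(ray(d,cn[:,0],.088)[:,:2].astype(np.float32)*1000))
E
```

```text
20.35 [ 0.52895322 -0.1151248   0.25708663] [3.14100213e+00 2.47175273e-04 1.40507428e+00]
[256.3317915  169.65489668]
(245, 173, 22, 11)
((528.4407348632812, -116.65306091308594), 13.039334297180176)
```

View pics/w9.png

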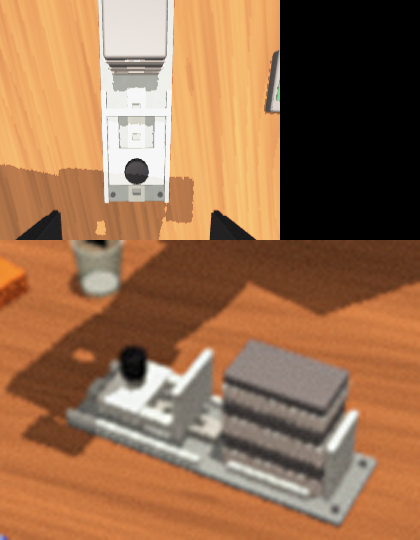

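The crops show the three-box column square in the dock and the knob at about (256,170) in the wrist picture, with the fence at its start. I refine the knob's position.

```bash
python3 - <<'E'
from h import *
d=np.load("w9.npy",allow_pickle=True).item(); im=d["img"].astype(int)
print([(r,im[r,256].sum()) for r in range(150,195)]); print([(c,im[168,c].sum()) for c in range(238,276)])
for q in ((.5305,-.1103),(.5303,-.1147)):
    print(q,[np.round(proj(d,[q[0]+s*.015*.163,q[1]+s*.015*.987,z])[0],1) for z in (.088,.060) for s in (1,-1)])
E
```

```text
[(150, np.int64(741)), (151, np.int64(741)), (152, np.int64(741)), (153, np.int64(741)), (154, np.int64(741)), (155, np.int64(741)), (156, np.int64(741)), (157, np.int64(733)), (158, np.int64(285)), (159, np.int64(135)), (160, np.int64(144)), (161, np.int64(173)), (162, np.int64(236)), (163, np.int64(248)), (164, np.int64(242)), (165, np.int64(241)), (166, np.int64(240)), (167, np.int64(235)), (168, np.int64(236)), (169, np.int64(231)), (170, np.int64(228)), (171, np.int64(223)), (172, np.int64(222)), (173, np.int64(192)), (174, np.int64(152)), (175, np.int64(147)), (176, np.int64(153)), (177, np.int64(148)), (178, np.int64(143)), (179, np.int64(146)), (180, np.int64(141)), (181, np.int64(143)), (182, np.int64(144)), (183, np.int64(135)), (184, np.int64(340)), (185, np.int64(531)), (186, np.int64(597)), (187, np.int64(591)), (188, np.int64(549)), (189, np.int64(505)), (190, np.int64(506)), (191, np.int64(506)), (192, np.int64(459)), (193, np.int64(354)), (194, np.int64(388))]
[(238, np.int64(741)), (239, np.int64(741)), (240, np.int64(741)), (241, np.int64(741)), (242, np.int64(741))
[... 249 characters left out ...]
 np.int64(236)), (255, np.int64(235)), (256, np.int64(236)), (257, np.int64(230)), (258, np.int64(229)), (259, np.int64(228)), (260, np.int64(228)), (261, np.int64(224)), (262, np.int64(225)), (263, np.int64(218)), (264, np.int64(220)), (265, np.int64(219)), (266, np.int64(210)), (267, np.int64(224)), (268, np.int64(639)), (269, np.int64(741)), (270, np.int64(741)), (271, np.int64(741)), (272, np.int64(741)), (273, np.int64(741)), (274, np.int64(741)), (275, np.int64(741))]
(0.5305, -0.1103) [array([256.3, 157.3]), array([256.3, 181.7]), array([256.2, 154.5]), array([256.3, 177.2])]
(0.5303, -0.1147) [array([256.8, 160.9]), array([256.8, 185.2]), array([256.6, 157.8]), array([256.7, 180.4])]
```

apply_moves([
  [[1,1,30],[0,0,-0.002]],
  [[0,0,45],[0,0,0]],
  [[0,0,45],[0,0,0]],
  [[0,0,40],[0,0,0]],
  [[0,0,25],[0,0,0]],
  [[0,0,12],[0,0,0]],
  [[0,0,3],[0,0,0]],
  [[0,0,0],[0,0,0]],
  [[0,0,0],[0,0,0]],
])

```text
time: 21.35
eef_pos: [0.5313, -0.1121, 0.0577]
orientation: [3.139, 0.0, 1.411]
wrist_force: [0.3, 0.0, 0.2]
gripper_width: 1.0
finger_force: 0.0
```

apply_moves([
  [[0,0,0],[0,0,0]],
  [[0,0,0],[0,0,0]],
  [[0,0,0],[0,0,0]],
  [[0,0,0],[0,0,0]],
  [[0,0,0],[0,0,0]],
  [[0,0,0],[0,0,0]],
  [[0,0,0],[0,0,0]],
  [[0,0,0],[0,0,0]],
  [[0,0,0],[0,0,0]],
  [[0,0,0],[0,0,0]],
], hand=0)

```text
time: 22.35
eef_pos: [0.5306, -0.1122, 0.0564]
orientation: [3.142, 0.0, 1.411]
wrist_force: [0.6, -0.5, -0.3]
gripper_width: 0.304
finger_force: 30.0
```

```bash
python3 - <<'E'
from h import *
o=observe(); print({k:np.round(o[k],4) for k in ("time","eef_pos","orientation","wrist_force","gripper_width","finger_force")},go((.5303,-.114,.057),1.407))
E
```

```text
{'time': np.float64(22.35), 'eef_pos': array([ 0.5306, -0.1122,  0.0564]), 'orientation': array([3.1415e+00, 1.0000e-04, 1.4108e+00]), 'wrist_force': array([ 0.5553, -0.5299, -0.2949]), 'gripper_width': np.float64(0.3039), 'finger_force': np.float64(29.9999)} (array([-1.8,  0. , -0.6]), np.float64(0.0038))
```

apply_moves([
  [[0,0,-4],[0,0,0]],
  [[0,0,-4],[0,0,0]],
  [[0,0,-4],[0,0,0]],
  [[0,0,-2.5],[0,0,0]],
  [[0,0,0],[0,0,0]],
  [[0,0,0],[0,0,0]],
])

```text
time: 22.95
eef_pos: [0.5305, -0.1122, 0.0709]
orientation: [3.142, 0.0, 1.411]
wrist_force: [1.7, -0.2, -7.0]
gripper_width: 0.311
finger_force: 30.0
```

```bash
python3 - <<'E'
from h import *
o=observe(); print({k:np.round(o[k],4) for k in ("time","eef_pos","orientation","wrist_force","gripper_width","finger_force")})
E
```

```text
{'time': np.float64(22.95), 'eef_pos': array([ 0.5305, -0.1122,  0.0709]), 'orientation': array([3.1415e+00, 1.0000e-04, 1.4108e+00]), 'wrist_force': array([ 1.6571, -0.2423, -6.981 ]), 'gripper_width': np.float64(0.311), 'finger_force': np.float64(29.9986)}
```

The pin is clear: 14.5 mm up, with about 7 N on the spring. Slide 40 mm.

apply_moves([
  [[3,0,0],[0,0,0]],
  [[5,0,0],[0,0,0]],
  [[5,0,0],[0,0,0]],
  [[5,0,0],[0,0,0]],
  [[5,0,0],[0,0,0]],
  [[5,0,0],[0,0,0]],
  [[5,0,0],[0,0,0]],
  [[5,0.2,0],[0,0,0]],
  [[2,0,0],[0,0,0]],
  [[0,0,0],[0,0,0]],
])

```text
time: 23.95
eef_pos: [0.5371, -0.0723, 0.0709]
orientation: [-3.141, -0.0, 1.411]
wrist_force: [1.4, 0.7, -7.1]
gripper_width: 0.314
finger_force: 30.0
```

```bash
python3 - <<'E'
from h import *
o=observe(); print({k:np.round(o[k],4) for k in ("time","eef_pos","orientation","wrist_force","gripper_width","finger_force")})
v=(o["eef_pos"]-[.5305,-.1122,.0709])[:2]*1000; print(np.linalg.norm(v),np.degrees(np.arctan2(v[1],v[0])))
E
```

```text
{'time': np.float64(23.95), 'eef_pos': array([ 0.5371, -0.0723,  0.0709]), 'orientation': array([-3.1415e+00, -1.0000e-04,  1.4111e+00]), 'wrist_force': array([ 1.3823,  0.7378, -7.1214]), 'gripper_width': np.float64(0.3144), 'finger_force': np.float64(29.9989)}
40.44869343155866 80.6062688242493
```

apply_moves([
  [[-0.3,0,0],[0,0,0]],
  [[0,0,2.5],[0,0,0]],
  [[0,0,2.5],[0,0,0]],
  [[0,0,0],[0,0,0]],
])

```text
time: 24.35
eef_pos: [0.537, -0.0731, 0.0656]
orientation: [-3.141, 0.0, 1.411]
wrist_force: [1.7, 1.9, -5.9]
gripper_width: 0.307
finger_force: 30.0
```

The pin is entering the hole, with spring force still held at 9 mm. Lower the rest.

apply_moves([
  [[0,0,3],[0,0,0]],
  [[0,0,3],[0,0,0]],
  [[0,0,2],[0,0,0]],
  [[0,0,1],[0,0,0]],
  [[0,0,0],[0,0,0]],
  [[0,0,0],[0,0,0]],
])

```text
time: 24.95
eef_pos: [0.5371, -0.0731, 0.057]
orientation: [-3.142, 0.0, 1.411]
wrist_force: [-0.1, 0.9, -4.1]
gripper_width: 0.31
finger_force: 30.0
```

```bash
python3 - <<'E'
from h import *
o=observe(); print({k:np.round(o[k],4) for k in ("time","eef_pos","orientation","wrist_force","gripper_width","finger_force")})
E
```

```text
{'time': np.float64(24.95), 'eef_pos': array([ 0.5371, -0.0731,  0.057 ]), 'orientation': array([-3.1416e+00,  1.0000e-04,  1.4108e+00]), 'wrist_force': array([-0.0849,  0.8836, -4.0634]), 'gripper_width': np.float64(0.3098), 'finger_force': np.float64(29.9994)}
```

Still holding about 4 N of the spring, so the pin is slightly above home. Press down in small steps until the force reverses.

apply_moves([
  [[0,0,0.6],[0,0,0]],
  [[0,0,0],[0,0,0]],
  [[0,0,0],[0,0,0]],
])

```text
time: 25.25
eef_pos: [0.5371, -0.0731, 0.0564]
orientation: [3.142, 0.0, 1.411]
wrist_force: [-0.3, -0.9, -2.4]
gripper_width: 0.311
finger_force: 30.0
```

apply_moves([
  [[0,0,0.4],[0,0,0]],
  [[0,0,0],[0,0,0]],
  [[0,0,0],[0,0,0]],
])

```text
time: 25.55
eef_pos: [0.5371, -0.0731, 0.0563]
orientation: [3.141, 0.0, 1.411]
wrist_force: [-2.3, -0.7, 5.7]
gripper_width: 0.31
finger_force: 30.0
```

The push reversed to +5.7 N at the original height, so the pin is bottomed. One last look at the column.

```bash
python3 - <<'E'
from h import *
s=cam("scene"); w=cam("wrist")
B=cv2.resize(s["img"][140:240,190:330],None,fx=3,fy=3,interpolation=cv2.INTER_CUBIC); A=w["img"][:240,60:480]
cv2.imwrite("pics/end.png",cv2.cvtColor(np.vstack([A,B]),cv2.COLOR_RGB2BGR))
E
```

```text
(no output)
```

View pics/end.png

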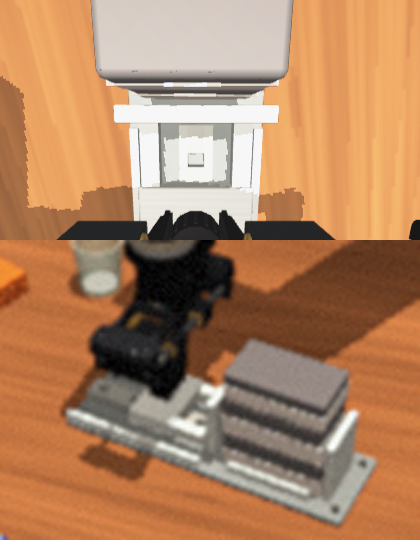

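The picture shows the fence standing just short of the square column and the knob still gripped.

```bash
python3 -c "
from plant import *
print(job_done())"
```

```text
the job is handed in; nothing more can be done
None
```

I stacked the tall box and then the shallow one squarely on the base box, moved the fence one hole towards the column, and handed in at about 26 s with the pin home (by height and force) and the knob still gripped; the judge's verdict was not shown.

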